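Put the mixed-up instrument containers back on their own drip trays

TASK

The three steel instrument containers stand on each other's drip trays. Put each one upright in the middle of the tray that has its own outline (round pot on the round tray, square tin on the square tray, oblong tin on the oblong tray), the two tins turned in line with their trays; begin by setting one of them down on the free white draining plate to make room, and leave none there. Keep the containers upright throughout and leave the orange handpiece, the spray bottle and the calculator where they are.

Things in the scene. Friction and masses are not known exactly. Their poses are not given: they have to be found in the camera images.
- round_pot: Loose round bright-steel pot with a lid, upright: 48 mm diameter at its lid (the upper 14 mm; 46 mm below), 56 mm high, about 0.2 kg. Origin at the centre of its underside, z up. At the start it stands on the square tray, a little off centre.
- square_tin: Loose square bright-steel tin with a lid: 46 x 46 mm (44 mm below the lid, which is the upper 14 mm), 50 mm high, about 0.18 kg. Origin at the centre of its underside, x and y square to its sides, z up. At the start it stands on the oblong tray, a little off centre and turned.
- oblong_tin: Loose oblong bright-steel tin with a lid: 72 mm along its x by 36 mm along its y (2 mm less below the lid, which is the upper 14 mm), 46 mm high, about 0.2 kg. Origin at the centre of its underside, z up. At the start it stands on the round tray, a little off centre, turned any way.
- round_tray: Fixed round dark-steel drip tray: 102 mm outside diameter, rim 3 mm thick and 12 mm high, floor inside 96 mm in diameter and 4 mm above the bench. Origin at the centre of its underside, on the bench.
- square_tray: Fixed square dark-steel drip tray: 82 x 82 mm outside, rim 3 mm thick and 12 mm high, floor inside 76 x 76 mm, 4 mm above the bench. Origin at the centre of its underside, on the bench; x and y along its sides.
- oblong_tray: Fixed oblong dark-steel drip tray: 110 mm along its x by 70 mm along its y outside, rim 3 mm thick and 12 mm high, floor inside 104 x 64 mm, 4 mm above the bench. Origin at the centre of its underside, on the bench.
- plate: Fixed flat white draining plate with grey grooves, 120 x 120 mm, 6 mm thick, no rim, empty at the start: the free spot. Origin at the centre of its underside, on the bench; x and y along its sides.
- handpiece: Bystander: orange handpiece lying on a black rest, about 100 x 44 mm, 36 mm high, loose. Origin on the bench under its middle.
- spray: Bystander: white bottle, 56 mm diameter, 150 mm high, loose, standing. Origin at the centre of its underside.
- calculator: Bystander: black desk calculator lying flat, 150 x 80 mm, 15 mm high, loose. Origin at the centre of its underside.

How it is judged:
By the outcome, as a careful person would: the job done as asked, in the order asked, and still so for the second after the job is handed in, with the robot touching nothing.
It also fails if it takes over 115 s, if anything falls off the work surface, if the arm or the gripper's body presses on something with over 40 N, if the wrist force passes 120 N, or if a joint passes its speed limit or range.

ROBOT

A 6-joint arm with a two-finger parallel gripper is mounted at the origin on the work surface. World frame = base frame: x ahead of the robot, y to its left, z up, the work surface at z = 0. Lengths are in m, angles in rad, forces in N, time in s.
With the tool pointing down it reaches from about 0.35 to 0.975 m from the base axis. Payload 4.9 kg.
Tool frame: the origin (TCP) lies on the centre line of the jaws, within the pads' length; the fingertips stand 19 mm ahead of it and the grasp point (between the pads) is the TCP; z points along the fingers, y is the line along which they close (so a half turn about z gives the same grasp; the last joint's range is limited). The gripper opens to 85 mm and grips with 20 to 120 N. Pads are 22 mm wide; open, the fingers measure 114 mm over their backs; the gripper's body (76 mm by 85 mm) begins 54 mm behind the grasp point. The pads swing forward as they close: fully open they stand 13 mm farther back than shut.
Start: joints at [1.195, 0.053, 1.613, -0, 1.476, -0.119], TCP at [0.159, 0.604, 0.25] pointing down, gripper open.
Joint ranges: [-3.01, 3.01], [-1.01, 2.22], [0.06, 2.58], [-1.02, 4.17], [0.09, 2.62], [-3.14, 3.14]. Speed limits (rad/s): [2.57, 2.57, 3.14, 3.14, 3.14, 3.14].

INTERFACE

Orientations are given as a 3x3 rotation matrix whose columns are the frame's x, y, z axes.
In Python, from station import * gives the robot as it stands. The module is installed in compiled form; this text tells all that it offers. Calls block until the motion is done:
- goto(position, orientation): joint-space move of the TCP to a pose.
- line_to(position, attitude=None, rate=0.15, until_force=None): straight line of the TCP; attitude=None keeps the orientation; rate is the mean speed in m/s. With until_force (N) it stops when the force on the tool has changed by that much, and returns True; else False.
- goto_joints(angles): joint-space move.
- command_gripper(opening, grip_force=None): opening from 0.0 (shut) to 1.0 (fully open); grip_force is the grip in N (None keeps the last); returns when the fingers have stopped.
- dwell(seconds).
- solve_ik(position, orientation): joint angles nearest the present ones, or None.
- state(): the state.
- grab_frame(name): name is "side" or "top" or "wrist"; returns a dict with "image" (420x560x3 uint8, red, green, blue), "vertical_fov" (degrees; the focal length in pixels is half the picture's height over the tangent of half this angle, whatever the lens; pixels are square), "cx", "cy" (the principal point, pixels), "origin" and "rotation" of the camera in the world; the wrist camera has in their place "hand_eye" (4x4, takes a point from camera to tool coordinates, whose origin is the TCP and whose axes are the flange's). Camera axes: x right, y up, looking along -z (the intrinsics and any distortion apply to the point x, -y, -z); pixel columns grow to the right and rows downward; lengths in m; the calibration is good to about 2 mm. A picture is of the moment at which its call begins: read the wrist's pose just before it. There is no depth.
A pose or a line that the arm cannot do raises IKError and nothing moves.
- finish_job(): hands the job in; it is judged then, once.
The state is a dict: "time": time; "joint_pos": joint angles; "dq": joint speeds; "tau": joint torques, N m; "eef_pos": TCP position; "orientation": TCP orientation; "force": force on the tool from outside, world axes, zero at the start; "moment": the same for the moment, N m; "opening": opening from 0.0 (shut) to 1.0 (fully open); "finger_force": force on a finger pad.
Only numpy, scipy, OpenCV 4.12 (cv2) and the standard library are available. Lean on these libraries where they do the work, as an engineer would, in place of code of your own. Each camera call takes 0.05 s, during which the arm holds its last target. There are 200 camera calls.

## Working session

There is one attempt and no reset: what is moved stays moved. The work goes in short steps, each a Python script; the robot and the scene stay as the last script left them, time stands still between calls to the robot, and variables do not carry over. Pictures are saved under pics/ and viewed, at most 14 in all, crops included, and the job is handed in when it is done.

```bash
mkdir -p pics; python3 - <<'E'
from station import *
import cv2,numpy as np
print(state())
for n in("top","side","wrist"):
    f=grab_frame(n); cv2.imwrite(f"pics/{n}0.png",f["image"][:,:,::-1])
    print(n,{k:(np.round(v,4).tolist() if k!="image" else 0) for k,v in f.items()})
E
```

```text
{'time': 0.0, 'joint_pos': array([ 1.19499421e+00,  5.34066880e-02,  1.61429475e+00, -1.91347092e-06,
        1.47594899e+00, -1.18994562e-01]), 'dq': array([ 0.00161836,  0.00202332,  0.00053834, -0.00218515,  0.00095943,
       -0.00014938]), 'tau': array([-2.06482531e-03, -3.93702543e+01, -3.70161581e+01, -4.49162344e-04,
        7.34435191e-03,  1.28414032e-05]), 'eef_pos': array([0.1585321 , 0.60396965, 0.24903161]), 'orientation': array([[-9.67205723e-01,  2.53993151e-01, -7.53472689e-04],
       [ 2.53994153e-01,  9.67203858e-01, -1.91487572e-03],
       [ 2.42396374e-04, -2.04345642e-03, -9.99997883e-01]]), 'force': array([ 0.82436597, -0.08035902,  0.23013252]), 'moment': array([ 0.01131015, -0.01841695,  0.00181776]), 'finger_force': 0.0, 'opening': 1.0013054724095594}
top {'image': 0, 'vertical_fov': 56.8622, 'cx': 277.5856, 'cy': 219.59, 'origin': [0.4779, 0.0364, 1.0222], 'rotation': [[0.0011, 0.9955, -0.0944], [-0.9996, 0.0037, 0.0268], [0.027, 0.0944, 0.9952]]}
side {'image': 0, 'vertical_fov': 44.4411, 'cx': 285.6356, 'cy': 203.1652, 'origin': [0.4318, 1.0457, 0.8937], 'rotation': [[-0.991, 0.0671, -0.1155], [-0.132, -0.6256, 0.7689], [-0.0206, 0.7772, 0.6289]]}
wrist {'image': 0, 'vertical_fov': 58.1616, 'cx': 282.3494, 'cy': 207.5231, 'hand_eye': [[0.0004, 0.9635, 0.2679, 0.0679], [1.0, -0.0006, 0.0008, 0.0003], [0.0009, 0.2679, -0.9635, -0.1241], [0.0, 0.0, 0.0, 1.0]]}
```

View pics/top0.png

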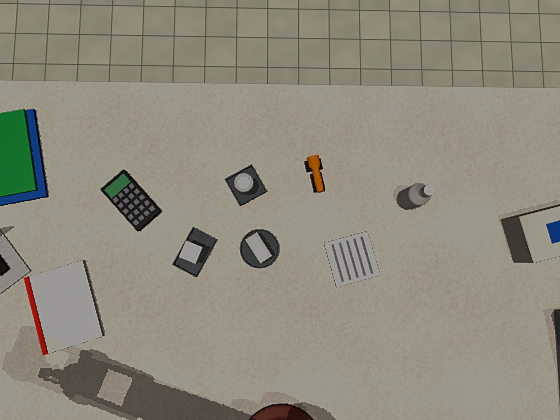

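View pics/side0.png

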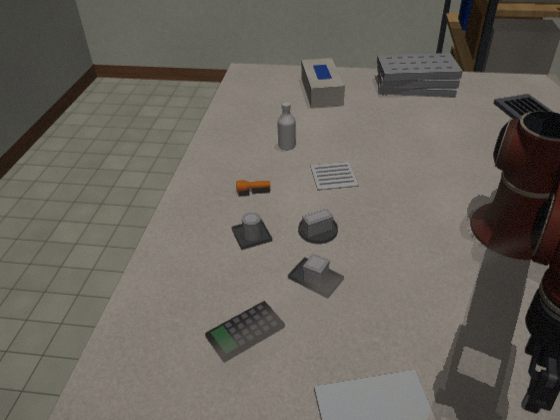

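The top view shows the square tray with the pot at (246,185), the oblong tray with the square tin at (195,252), the round tray with the oblong tin at (260,248), and the empty plate at (352,259). The handpiece is at (316,173), the bottle at (412,195) and the calculator at (131,200). The side view agrees. Next I'll take two close wrist views of each spot.

```bash
cat > h.py <<'E'
from station import *
import cv2,numpy as np,pickle
from scipy.spatial.transform import Rotation as Ro
def rot(yaw): # tool down, tool y (closing line) at world angle yaw
    c,s=np.cos(yaw),np.sin(yaw); y=np.array([c,s,0]); z=np.array([0,0,-1.]); return np.c_[np.cross(y,z),y,z]
def shot(name):
    s=state(); f=grab_frame(name)
    if name=="wrist":
        T=np.eye(4);T[:3,:3]=s["orientation"];T[:3,3]=s["eef_pos"];T=T@f["hand_eye"]
        f["origin"],f["rotation"]=T[:3,3],T[:3,:3]
    return f
def rays(f,px):
    px=np.atleast_2d(px).astype(float); F=f["image"].shape[0]/2/np.tan(np.radians(f["vertical_fov"])/2)
    d=np.c_[(px[:,0]-f["cx"])/F,-(px[:,1]-f["cy"])/F,-np.ones(len(px))]@np.asarray(f["rotation"]).T
    return np.asarray(f["origin"]),d
def on(f,px,z):
    o,d=rays(f,px); return o+d*((z-o[2])/d[:,2])[:,None]
def proj(f,P):
    c=(np.atleast_2d(P)-f["origin"])@f["rotation"]; F=f["image"].shape[0]/2/np.tan(np.radians(f["vertical_fov"])/2)
    return np.c_[f["cx"]+F*c[:,0]/-c[:,2],f["cy"]-F*c[:,1]/-c[:,2]]
def tri(f1,p1,f2,p2):
    o1,d1=rays(f1,p1);o2,d2=rays(f2,p2);d1,d2=d1[0],d2[0]
    t=np.linalg.lstsq(np.c_[d1,-d2],o2-o1,rcond=None)[0]
    a,b=o1+t[0]*d1,o2+t[1]*d2; return (a+b)/2,np.linalg.norm(a-b)
E
python3 - <<'E'
from h import *
f=shot("top"); P={k:on(f,p,.006)[0] for k,p in dict(sq=(246,185),ob=(195,252),ro=(260,248),pl=(352,259),hand=(316,173),spray=(405,200),calc=(131,200)).items()}
for k,v in P.items(): print(k,v.round(3))
out={}
R=rot(np.pi/2)
for k in("ob","sq","ro","pl"):
    for i,o in enumerate([(0.0,.05),(0.0,-.05)]):
        goto(P[k]+[o[0],o[1],.2],R); out[k,i]=shot("wrist")
pickle.dump(out,open("v.pkl","wb")); print(state()["time"])
ims=[out[k,0]["image"][40:380,80:480] for k in("ob","sq","ro","pl")]
m=np.vstack([np.hstack(ims[:2]),np.hstack(ims[2:])])
m=cv2.resize(m,None,fx=.86,fy=.86,interpolation=cv2.INTER_AREA)
cv2.imwrite("pics/w0.png",m[:,:,::-1])
E
```

```text
sq [0.666 0.093 0.006]
ob [0.489 0.224 0.006]
ro [0.5   0.055 0.006]
pl [ 0.471 -0.186  0.006]
hand [ 0.7   -0.093  0.006]
spray [ 0.628 -0.331  0.006]
calc [0.624 0.393 0.006]
6.375
```

View pics/w0.png

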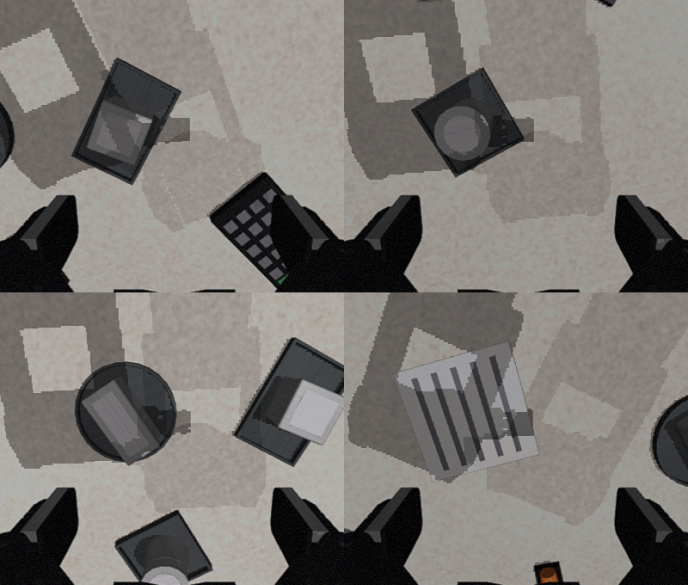

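The wrist views show the trays well, but the gripper's shadow falls on the lids. The neighbours at +y/+x stay lit, so I'll retake the pictures with each target on that side.

```bash
python3 - <<'E'
from h import *
P=dict(sq=[.666,.093,.006],ob=[.489,.224,.006],ro=[.5,.055,.006],pl=[.471,-.186,.006])
out={};R=rot(np.pi/2);ims=[]
for k in("pl","ro","ob","sq"):
    for i,o in enumerate([(-.01,-.15),(-.1,-.09)]):
        goto(np.array(P[k])+[o[0],o[1],.2],R); f=out[k,i]=shot("wrist")
        u,v=proj(f,P[k])[0].astype(int); print(k,i,u,v)
        q=cv2.copyMakeBorder(f["image"],100,100,100,100,cv2.BORDER_CONSTANT)[v:v+200,u:u+200]; ims.append(q)
pickle.dump(out,open("v.pkl","wb")); print(state()["time"])
m=np.vstack([np.hstack(ims[0::2]),np.hstack(ims[1::2])])
cv2.imwrite("pics/w1.png",m[:,:,::-1])
E
```

```text
pl 0 451 194
pl 1 375 286
ro 0 453 194
ro 1 378 286
ob 0 452 194
ob 1 377 286
sq 0 451 194
sq 1 375 286
12.0083
```

View pics/w1.png

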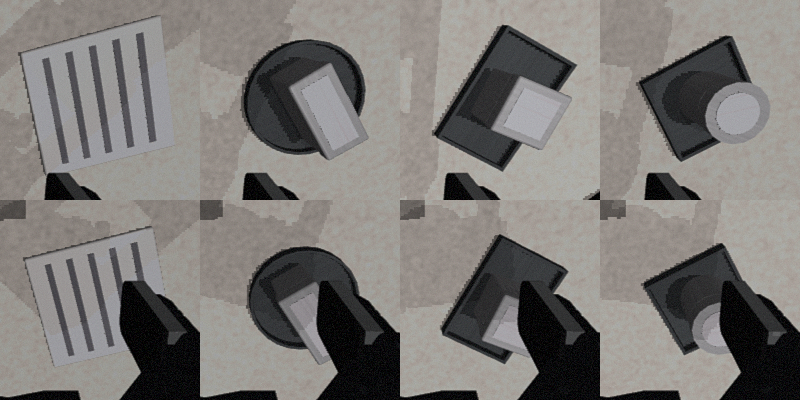

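The lids show as a bright inner panel with a grey rim, lit in the upper row, while a finger hides them in the lower row. I'll keep the upper views and add a second lit one, plus two near-nadir views of each tray outline.

```bash
python3 - <<'E'
from h import *
P=dict(sq=[.666,.093,.006],ob=[.489,.224,.006],ro=[.5,.055,.006],pl=[.471,-.186,.006])
out=pickle.load(open("v.pkl","rb"));R=rot(np.pi/2);rows=[]
for k in("sq","ob","ro","pl"):
    r=[]
    for n,o in dict(B=(.06,-.13),C=(.068,-.03),D=(.068,.03)).items():
        goto(np.array(P[k])+[o[0],o[1],.2],R); f=out[k,n]=shot("wrist")
        u,v=proj(f,P[k])[0].astype(int)
        r.append(cv2.copyMakeBorder(f["image"],75,75,75,75,cv2.BORDER_CONSTANT)[v:v+150,u:u+150])
    rows.append(np.hstack(r))
pickle.dump(out,open("v.pkl","wb")); print(state()["time"])
cv2.imwrite("pics/w2.png",cv2.resize(np.vstack(rows),None,fx=1,fy=1)[:,:,::-1])
# dark hull + bright panel
for k in P:
    for n in ([0,"B"] if k!="pl" else []):
        f=out[k,n]; g=cv2.GaussianBlur(f["image"],(3,3),0).min(2); u,v=proj(f,P[k][:2]+[.055])[0]
        M=np.zeros_like(g); cv2.circle(M,(int(u),int(v)),60,1,-1)
        print(k,n,"pct",np.percentile(g[M>0],[5,25,50,75,90,95,99]))
    for n in "CD":
        f=out[k,n]; g=cv2.GaussianBlur(f["image"],(3,3),0).max(2); u,v=proj(f,P[k])[0]
        M=np.zeros_like(g); cv2.circle(M,(int(u),int(v)),80,1,-1)
        print(k,n,(u,v),np.percentile(g[M>0],[5,15,25,35,50,75,90]))
E
```

```text
20.1583
sq 0 pct [ 35.  55. 139. 154. 162. 163. 164.]
sq B pct [ 31.  56. 144. 156. 165. 165. 166.]
sq C (np.float64(316.8815565146759), np.float64(103.45413276935223)) [ 31.  55.  57. 108. 139. 156. 160.]
sq D (np.float64(246.1346193443494), np.float64(102.6671450762265)) [ 34.  50.  54.  85. 102. 142. 153.]
ob 0 pct [ 38.  59. 151. 165. 172. 172. 173.]
ob B pct [ 35.  63. 161. 171. 178. 179. 179.]
ob C (np.float64(317.6095380645056), np.float64(101.34391860284188)) [ 35.  60.  65.  74. 153. 169. 177.]
ob D (np.float64(246.23540788414823), np.float64(101.94988762043498)) [ 39.  56.  61.  64. 116. 159. 170.]
ro 0 pct [ 31.  53. 140. 154. 161. 162. 163.]
ro B pct [ 27.  46. 142. 160. 167. 167. 168.]
ro C (np.float64(316.64526774799754), np.float64(102.59783342417225)) [ 32.  56.  60.  68. 142. 167. 170.]
ro D (np.float64(246.0080491449129), np.float64(102.36221630683639)) [ 37.  45.  61.  70. 115. 160. 174.]
pl C (np.float64(316.8552629476577), np.float64(101.97128752247438)) [ 81.  99. 110. 113. 144. 159. 160.]
pl D (np.float64(246.09992671494132), np.float64(102.14710145319033)) [ 57.  86. 103. 112. 114. 156. 160.]
```

View pics/w2.png

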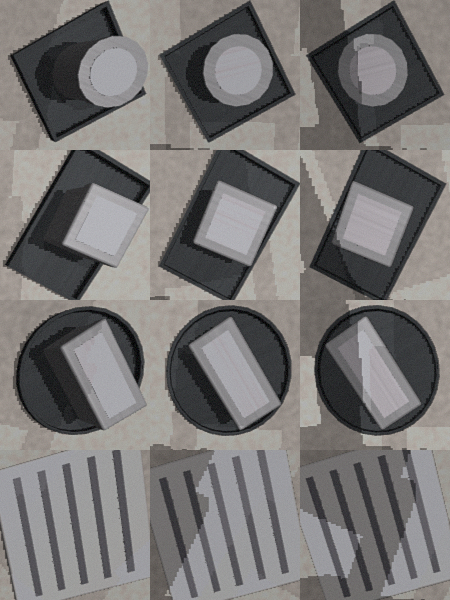

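The close views show clean tray outlines (dark, centred in column 2) and fully lit lids in columns 1 and 2. I'll segment them now.

```bash
cat > seg.py <<'E'
from h import *
def big(m):
    n,l,s,c=cv2.connectedComponentsWithStats(m.astype(np.uint8)); i=1+np.argmax(s[1:,4]); return l==i
def pts(m):
    c,_=cv2.findContours(m.astype(np.uint8),cv2.RETR_EXTERNAL,cv2.CHAIN_APPROX_NONE); return max(c,key=cv2.contourArea)[:,0]
def disc(f,p,r):
    M=np.zeros(f["image"].shape[:2],np.uint8); u,v=proj(f,p)[0]; cv2.circle(M,(int(u),int(v)),r,1,-1); return M>0
def panel(f,p,r=60,tol=9):
    im=cv2.GaussianBlur(f["image"],(3,3),0).astype(int); g=im.min(2)
    ok=disc(f,p,r)&(im[...,0]-im[...,2]<8)
    t=np.percentile(g[ok],98)-tol; return pts(big(cv2.morphologyEx((ok&(g>t)).astype(np.uint8),cv2.MORPH_OPEN,np.ones((3,3)))))
def tray(f,p,r=95,thr=78):
    g=cv2.GaussianBlur(f["image"],(3,3),0).max(2); m=disc(f,p,r)&(g<thr)
    return cv2.convexHull(pts(big(m)))[:,0]
def fit(X,kind):  # X Nx2 metres -> centre, size, angle of long axis
    X=(np.asarray(X)[:,:2]*1000).astype(np.float32)
    if kind=="c":
        c,r=cv2.minEnclosingCircle(X); return np.array(c)/1000,np.array([2*r]*2),0.
    (c,s,a)=cv2.minAreaRect(X); a=np.radians(a)
    if s[0]<s[1]: s=s[::-1]; a+=np.pi/2
    return np.array(c)/1000,np.array(s),a
E
python3 - <<'E'
from seg import *
P=dict(sq=[.666,.093],ob=[.489,.224],ro=[.5,.055]);out=pickle.load(open("v.pkl","rb"))
def cen(c,k):
    if k=="sq": return np.array(cv2.minEnclosingCircle(c.astype(np.float32))[0])
    m=cv2.moments(c); return np.array([m["m10"]/m["m00"],m["m01"]/m["m00"]])
for k in P:
    C={n:panel(out[k,n],P[k]+[.055]) for n in(0,"B","C")}; ct={n:cen(c,k) for n,c in C.items()}
    for a,b in((0,"C"),("B","C"),(0,"B")):
        X,e=tri(out[k,a],ct[a],out[k,b],ct[b]); print(k,"panel",a,b,X.round(4),"gap",round(e,4))
    z={"sq":.060,"ob":.054,"ro":.050}[k]
    for n,c in C.items():
        q=fit(on(out[k,n],c,z),"c" if k=="sq" else "r"); print("   lid",n,q[0].round(4),q[1].round(1),np.degrees(q[2]).round(1))
    H={n:tray(out[k,n],P[k]+[.012]) for n in"CD"}; hc={n:cen(h,"x") for n,h in H.items()}
    X,e=tri(out[k,"C"],hc["C"],out[k,"D"],hc["D"]); print(k,"tray",X.round(4),round(e,4))
    for n,h in H.items():
        q=fit(on(out[k,n],h,.012),"c" if k=="ro" else "r"); print("   tray",n,q[0].round(4),q[1].round(1),np.degrees(q[2]).round(1))
    for n in "C":
        v=out[k,n]["image"].copy(); cv2.drawContours(v,[C[n]],-1,(255,0,0),1); cv2.drawContours(v,[H[n]],-1,(0,255,0),1); cv2.imwrite(f"pics/o_{k}.png",v[:,:,::-1])
# plate corners: neutral+not bench
H={}
for n in "CD":
    f=out["pl",n]; p=[.471,-.186,.006]; im=cv2.GaussianBlur(f["image"],(5,5),0).astype(int)
    m=disc(f,p,120)&(im[...,0]-im[...,2]<6); m=cv2.morphologyEx(m.astype(np.uint8),cv2.MORPH_OPEN,np.ones((5,5)))
    h=H[n]=cv2.convexHull(pts(big(m)))[:,0]; q=fit(on(f,h,.006),"r"); print("plate",n,q[0].round(4),q[1].round(1),np.degrees(q[2]).round(1))
X,e=tri(out["pl","C"],cen(H["C"],"x"),out["pl","D"],cen(H["D"],"x")); print("plate",X.round(4),e)
w=[cv2.imread(f"pics/o_{k}.png")[0:220,200:460] for k in P]; v=out["pl","C"]["image"][:,:,::-1].copy(); cv2.drawContours(v,[H["C"]],-1,(0,255,0),1)
cv2.imwrite("pics/o.png",np.vstack([np.hstack(w[:2]),np.hstack([w[2],v[0:220,200:460]])]))
E
```

```text
sq panel 0 C [0.6625 0.0967 0.0607] gap 0.0001
sq panel B C [0.6623 0.0969 0.0596] gap 0.0003
sq panel 0 B [0.6621 0.0957 0.0623] gap 0.0002
   lid 0 [0.6629 0.097 ] [31.3 31.3] 0.0
   lid B [0.6624 0.0968] [31.8 31.8] 0.0
   lid C [0.6626 0.0964] [31.5 31.5] 0.0
sq tray [0.6634 0.0936 0.0118] 0.0
   tray C [0.6654 0.0934] [82.5 81.6] 119.6
   tray D [0.6654 0.0937] [82.3 81.9] 29.6
ob panel 0 C [0.488  0.226  0.0548] gap 0.0
ob panel B C [0.4877 0.2262 0.0538] gap 0.0007
ob panel 0 B [0.4872 0.2244 0.0576] gap 0.0001
   lid 0 [0.4885 0.2264] [32.  31.3] 157.8
   lid B [0.4873 0.2241] [37.4 32.4] 67.5
   lid C [0.4882 0.2261] [32.  31.7] 67.7
ob tray [0.4862 0.2252 0.0108] 0.0005
   tray C [0.4891 0.2243] [109.3  69.6] 152.5
   tray D [0.4896 0.2247] [109.8  70.2] 152.4
ro panel 0 C [0.4986 0.0577 0.0511] gap 0.0
ro panel B C [0.4988 0.0576 0.0522] gap 0.0004
ro panel 0 B [0.4991 0.0589 0.0492] gap 0.0002
   lid 0 [0.4995 0.0586] [57.2 21.6] 33.0
   lid B [0.4995 0.0587] [57.6 21.6] 32.9
   lid C [0.4994 0.0583] [57.4 21.5] 32.9
ro tray [0.4957 0.0564 0.0113] 0.0
   tray C [0.4983 0.0564] [101.5 101.5] 0.0
   tray D [0.498  0.0564] [101.1 101.1] 0.0
plate C [ 0.4718 -0.1864] [120.9 119.9] 15.2
plate D [ 0.4716 -0.1852] [123.  120.4] 105.2
plate [ 0.4675 -0.1862  0.0012] 8.732642057662818e-05
```

View pics/o.png

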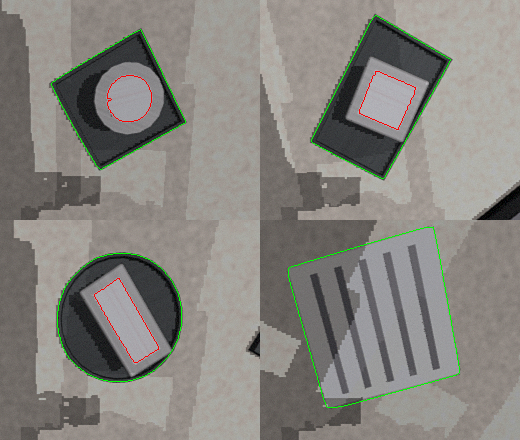

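All outlines fit: sizes are within 1 mm of the given ones, and the triangulated lids stand at 0.060, 0.054 and 0.051 m with the rims at about 0.011 m, as expected. First move: the pot goes to the plate.

```bash
cat > act.py <<'E'
from seg import *
HI=.2
def best(p,yaw):
    q0=state()["joint_pos"]; c=[(np.abs(q-q0).max(),y) for y in(yaw,yaw+np.pi) if (q:=solve_ik(p,rot(y))) is not None]
    return rot(min(c)[1])
def pick(xy,yaw,z):
    p=np.r_[xy,HI]; R=best(p,yaw); goto(p,R); line_to(np.r_[xy,z+.03],R,.2); hit=line_to(np.r_[xy,z],R,.06,until_force=8)
    command_gripper(0.,40); s=state(); print("pick",hit,"open mm",85*s["opening"],"pad",s["finger_force"],s["eef_pos"].round(4))
    line_to(np.r_[xy,z+.03],R,.08); line_to(np.r_[xy,HI],R,.2); s=state(); print("  lifted",85*s["opening"],s["finger_force"],s["force"].round(1))
def place(xy,yaw,z):
    p=np.r_[xy,HI]; R=best(p,yaw); goto(p,R); line_to(np.r_[xy,z+.02],R,.2); dwell(.2)
    hit=line_to(np.r_[xy,z-.002],R,.025,until_force=4); s=state(); print("place hit",hit,s["eef_pos"].round(4),"want z",round(z,4),s["force"].round(1))
    command_gripper(1.); line_to(np.r_[xy,HI],R,.2); print("  t",state()["time"])
E
python3 - <<'E'
from act import *
command_gripper(1.,40)
pick([.6625,.0967],np.pi/2,.053); place([.4717,-.186],np.pi/2,.055)
goto([.4717+.068,-.186-.03,.206],rot(np.pi/2)); f=shot("wrist"); pickle.dump(f,open("p1.pkl","wb")); cv2.imwrite("pics/p1.png",f["image"][:,:,::-1])
c=panel(f,[.4717,-.186,.062]); print(fit(on(f,c,.062),"c"))
E
```

```text
pick False open mm 46.00409139645997 pad 41.59897262288723 [0.6631 0.0967 0.0538]
  lifted 46.08579947327621 41.385254307242576 [ 0.1 -0.2 -2.4]
place hit True [ 0.4714 -0.1859  0.0557] want z 0.055 [0.5 0.2 5.6]
  t 28.8917
(array([ 0.47003494, -0.18678641]), array([34.23522949, 34.23522949]), 0.0)
```

View pics/p1.png

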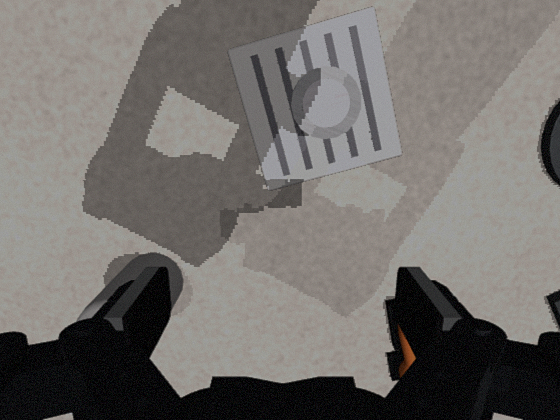

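The pot stands upright near the middle of the plate, around (325,103). Next the square tin, then the oblong tin, with a check on each.

```bash
cat > chk.py <<'E'
from act import *
def check(xy,kt,kl,ztop,tag):
    # lit near-nadir view; tray outline and lid panel in the same picture
    goto([xy[0]+.068,xy[1]-.05,.206],rot(np.pi/2)); f=shot("wrist")
    q=fit(on(f,tray(f,[*xy,.012]),.012),kt); c=panel(f,[*xy,ztop]); l=fit(on(f,c,ztop),kl)
    print(tag,"tray",q[0].round(4),q[1].round(1),np.degrees(q[2]).round(1),"lid",l[0].round(4),l[1].round(1),np.degrees(l[2]).round(1),"diff mm",((l[0]-q[0])*1000).round(1))
    v=f["image"].copy(); cv2.drawContours(v,[c],-1,(255,0,0),1); u,w=proj(f,[*xy,.012])[0].astype(int)
    return cv2.resize(v[max(w-100,0):w+100,u-100:u+100],(380,380))
E
python3 - <<'E'
from chk import *
r=np.radians
pick([.4882,.2262],r(67.7),.047); place([.6654,.0936],r(29.6),.047)
a=check([.6654,.0936],"r","r",.054,"sq")
pick([.4995,.0585],r(122.9),.043); place([.4893,.2245],r(62.4),.043)
b=check([.4893,.2245],"r","r",.050,"ob")
cv2.imwrite("pics/p2.png",np.hstack([a,b])[:,:,::-1]); print(state()["time"])
E
```

```text
pick False open mm 45.0916948148176 pad 41.74238920211792 [0.4886 0.2263 0.0475]
  lifted 44.687228136386814 41.32514297962189 [ 0.  -1.4 -3.1]
place hit True [0.6651 0.0936 0.0476] want z 0.047 [-0.7  0.1  4.6]
  t 38.1667
sq tray [0.6653 0.0933] [82.5 81.8] 119.6 lid [0.6648 0.0937] [31.9 31.6] 29.7 diff mm [-0.4  0.5]
pick False open mm 35.383113735387475 pad 40.47248661518097 [0.4999 0.0585 0.0435]
  lifted 35.39136962246604 40.108428597450256 [ 0.4 -0.1 -1.6]
place hit True [0.4889 0.2244 0.0434] want z 0.043 [-0.2  0.8  4.4]
  t 47.9583
ob tray [0.4891 0.224 ] [109.3  70. ] 152.4 lid [0.4867 0.2274] [62.8 26.5] 151.0 diff mm [-2.4  3.4]
48.6333
```

View pics/p2.png

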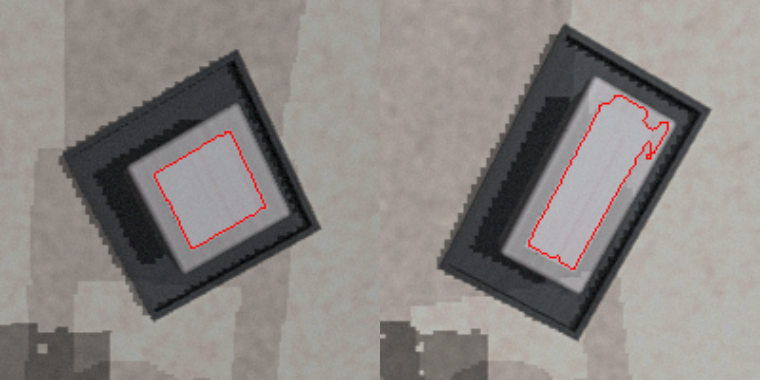

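The square tin is within 0.6 mm of centre and 0.1° of its tray. The oblong tin looks well placed, but its mask leaked onto the rim at the upper right, so I'll re-measure it with a tighter threshold. Now the pot.

```bash
python3 - <<'E'
from chk import *
pick([.4717,-.186],np.pi/2,.055); place([.4981,.0564],np.pi/2,.053)
a=check([.4981,.0564],"c","c",.060,"ro")
ims=[a]
for o in((.068,-.05),(.06,-.13)):
    xy=[.4893,.2245]; goto([xy[0]+o[0],xy[1]+o[1],.206],rot(np.pi/2)); f=shot("wrist")
    v=f["image"].copy()
    for t in (4,6):
        c=panel(f,[*xy,.05],tol=t); l=fit(on(f,c,.05),"r"); print("ob lid",t,l[0].round(4),l[1].round(1),np.degrees(l[2]).round(1))
    cv2.drawContours(v,[c],-1,(255,0,0),1); u,w=proj(f,[*xy,.012])[0].astype(int); ims.append(cv2.resize(v[max(w-90,0):w+90,u-90:u+90],(380,380)))
m=np.hstack(ims[:3]); cv2.imwrite("pics/p3.png",cv2.resize(m,(798,266))[:,:,::-1])
goto([.3,.4,.3],rot(np.pi/2)); f=shot("top"); cv2.imwrite("pics/top1.png",f["image"][:,:,::-1]); print(state()["time"])
E
```

```text
pick False open mm 46.188396392340906 pad 41.624946569427266 [ 0.4722 -0.1862  0.0557]
  lifted 46.37709547641936 41.3796807671261 [ 0.3  0.5 -2.3]
place hit True [0.4977 0.0564 0.0537] want z 0.053 [-1.3  0.2  4.8]
  t 57.1333
ro tray [0.4978 0.056 ] [101.4 101.4] 0.0 lid [0.4965 0.0567] [31.6 31.6] 0.0 diff mm [-1.2  0.7]
ob lid 4 [0.4856 0.2265] [60.8 21.3] 152.7
ob lid 6 [0.486  0.2264] [62.1 22.5] 153.7
ob lid 4 [0.4884 0.225 ] [56.9 20.6] 152.5
ob lid 6 [0.4884 0.225 ] [57.5 20.7] 152.5
60.3917
```

View pics/p3.png

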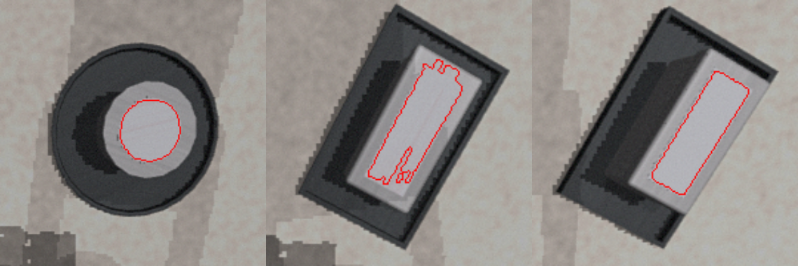

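View pics/top1.png

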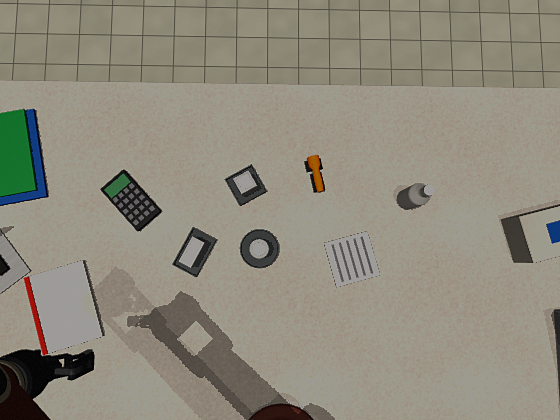

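The oblong tin is about 1 mm and 0.1° off its tray, and the pot about 1.4 mm off. The top view shows all three on their own trays, the plate empty, the bystanders where they were and the arm clear, so I'm handing it in.

```bash
python3 -c "
from station import *
print(finish_job())"
```

```text
the job is handed in; nothing more can be done
None
```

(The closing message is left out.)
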